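# Lock the battery caddy with its rod

## Robot

A 6-joint arm with a two-finger parallel gripper is mounted at the origin on the work surface. World frame = base frame: x ahead of the robot, y to its left, z up, the work surface at z = 0. Lengths are in m, angles in rad, forces in N, time in s.
With the tool pointing down it reaches from about 0.375 to 0.75 m from the base axis. Payload 9 kg.
Tool frame: the origin (TCP) lies at the centre of the arm's flange, where the gripper is bolted on; the fingertips stand 173 mm ahead of it and the grasp point (between the pads) lies 155 mm ahead of it; z points along the fingers, y is the direction in which the jaws open and shut (so a half turn about z gives the same grasp; the last joint's range is limited). The gripper opens to 85 mm and grips with 20 to 120 N. Pads are 22 mm wide; open, the fingers measure 114 mm over their backs; the gripper's body (76 mm by 85 mm) begins 54 mm behind the grasp point. The pads swing forward as they close: fully open they stand 13 mm farther back than shut.
Start: joints at [0.955, 0.104, 0.097, 1.564, 0, 1.353], TCP at [0.232, 0.553, 0.405] pointing down, gripper open.
Joint ranges: [-2.99, 2.99], [-0.84, 1.86], [-1.1, 1.16], [-1.84, 2.11], [-1.51, 1.56], [-3.14, 3.14]. Speed limits (rad/s): [2.22, 2.22, 2.57, 3.14, 3.14, 3.14].

## Interface

Orientations are given as a unit quaternion [w, x, y, z].
In Python, from cell import manip gives the robot as it stands.
- The arm moves only by the tool jog_arm, never from a script. Its argument "targets" is a list that holds one entry, the list of rows, each a list of 5 numbers: the shift along the tool's x, y, z in m, then the turn about the tool's z in units of 10 degrees (1.0 is 10 degrees), then the opening in per cent of the stroke, from 0 (shut) to 100 (fully open). In form: [[[tx, ty, tz, twist, grip], ...]]. A call has 1 to 12 rows; each row is the pose to reach, as a shift and turn from the pose commanded when the call began, along the tool's axes at that moment; what a row does not reach only later rows make up. A row lasts 1/8 s, in which the tool goes at most 62.5 mm and 10.7 degrees, less where a joint would pass 70% of its speed; a pose out of reach is approached as far as the arm can. A call with a gripper value outside its range is refused whole. The fingers move at their own pace and stop on an object; "newtons" is the grip in N (left out, the last holds). Time passes only in rows, so rows that repeat a pose let the fingers close. It gives the time, the measured TCP pose, the force and the opening at its end, in the units of the state.
- manip.get_state(): the state, without advancing time (a new reading comes with each control period).
- manip.grab_frame(name): name is "side" or "top" or "wrist"; returns (picture, depth): 420x560x3 uint8, red, green, blue; 420x560 float32, m along the optical axis (not along the pixel's ray), 0 where there is no reading.
- manip.camera_model(name): a dict with "fx", "fy", "cx", "cy" (pixels), "origin" and "orientation" of the camera in the world; the wrist camera has in their place "mount" (4x4, takes a point from camera to tool coordinates, whose origin is the TCP and whose axes are the flange's). Camera axes: x right, y down, z forward; pixel columns grow to the right and rows downward; lengths in m; the calibration is good to about 2 mm. A picture is of the moment at which its call begins: read the wrist's pose just before it. camera_model takes no time and is no camera call.
- manip.job_done(): hands the job in, once; it reports no verdict.
Trained networks look in the newest picture that a camera, given by its name, has taken for a name from the list of things; names that differ only in an ending like _2 or _b are one class to them, and where a whole thing is asked for, a point or a joint stands for the part that bears it (a point fixed in the world has none). Each returns a list of dicts, best first, with "conf" (0 to 1); they miss things now and then, are a little off and sometimes report something else, mostly with a low value. They report only what shows in the picture. A call takes as long as a camera call. They do not tell look-alikes from the thing itself.
- manip.find_in(target, camera): "bbox" ([centre column, centre row, width, height] as shares, 0 to 1, of the picture: columns of its width, rows of its height, round what is visible of it).
- manip.outline_of(target, camera): "region" (420x560 bool, what is visible of it) and "bbox" ([centre column, centre row, width, height] as shares, 0 to 1, of the picture: columns of its width, rows of its height, round what is visible of it).
The state is a dict: "time_s": time; "q": joint angles; "dq": joint speeds; "effort": joint torques, N m; "tcp_pos": TCP position; "ee_rot": TCP orientation; "force": force on the tool from outside, world axes, zero at the start; "moment": the same for the moment, N m; "gripper_width": finger opening in m.
Only numpy, scipy, OpenCV 4.12 (cv2) and the standard library are available. Lean on these libraries where they do the work, as an engineer would, in place of code of your own. Each camera call takes 0.05 s, during which the arm holds its last target. There are 200 camera calls.

## Task

Lock the battery caddy: take the locking rod out of its teak stand and thread it straight down through the slot in the caddy's top, the eyes of the upper and lower drawer and the hole in the foot, until its collar rests on the caddy's top, then let go. The drawers are not quite in line, so feel for each eye and draw the drawers along with the rod; never force the rod against the caddy. Leave the vase, key bowl, charging dock and magnifying glass where they are.

Things in the scene. Friction and masses are not known exactly. Their poses are not given: they have to be found in the camera images.
- rod: Locking rod. Origin at the centre of its lower tip, z up along it. Steel shaft 10 mm in diameter, its lowest 5 mm tapering to 6 mm; round collar 28 mm in diameter 92 to 96 mm above the tip, rubber washer beneath; above it a square wooden handle 16 x 16 mm (sides along x and y), 96 to 140 mm above the tip. Starts upright in the stand, leaning up to 3 degrees.
- stand: Teak block 60 x 60 x 55 mm high, fixed. Origin at the centre of its underside. A hole 12.5 mm in diameter and 50 mm deep goes down from the centre of its top; the rod's tip stands on the bottom of it, 5 mm above the table, with its handle 101 to 145 mm above the table.
- caddy: Fixed grey battery caddy with two white drawers, 100 mm high, 90 mm wide (y). Origin on the table under the foot hole, on the rod's final axis; +x: the way the drawers pull out; z up. Housing x = -162 to -26 mm; in front of it four plates one above another. More than 30 N of rod or gripper on the caddy counts as forcing. When the rod is home its tip is 8 mm above the table.
- slot (a point): Centre of the slot at the upper face of the caddy's top plate, 100 mm above the table, on the axis. Plate 6 mm thick, x = -27 to 27, y = -25 to 25 mm in the caddy's frame; slot 34 mm long (x), 14 mm wide (y).
- upper_level (a point): Point of the caddy on the axis, 73 mm above the table, level with the upper face of the upper drawer's tongue (5 mm thick, 48 mm along x, 44 mm along y; round eye 12.5 mm in diameter in its centre, always at y = 0). The drawer slides along x only, 11 mm either way of the axis, stays where left, yields to 1 N. At the start its eye is up to 9.5 mm off the axis along x, unmeasured: feel for it.
- lower_level (a point): The same for the lower drawer's tongue: point of the caddy on the axis, 45 mm above the table, level with that tongue's upper face; same tongue, eye, travel and stiffness. Its eye starts up to 9.5 mm off the axis along x, unmeasured: feel for it.
- foot_hole (a point): Centre of the round hole (12.5 mm in diameter) at the upper face of the fixed foot plate, 20 mm above the table, on the axis; plate 6 mm thick, x = -27 to 27, y = -25 to 25 mm.
- vase: Empty white ceramic vase, 170 mm high, up to 100 mm in diameter, origin at the centre of its underside. Leave it.
- bowl: Teak key bowl, 136 mm in diameter, 50 mm high, origin at the centre of its underside. Leave it.
- dock: Round grey charging dock, 100 mm in diameter, 18 mm high, origin at the centre of its underside. Leave it.
- magnifier: Steel magnifying glass lying flat, 12 mm high, origin under the centre of its 92 mm round lens rim; the handle points along its +x to 144 mm from the origin. Leave it.
Mind the look-alikes: they are no part of the job. Of the things that look like the rod, take the one that is farthest to the robot's right at the start.

How it is judged:
On the way, in this order (a step that is already met when the one before it is completed fails the run):
1. the rod is lifted out of its stand (height (world z) of rod above 0.075 m).
2. the rod's tip is through the upper drawer's eye (z of rod in the frame of caddy below 0.064 m and x of rod in the frame of caddy between -0.018 and 0.018 m and y of rod in the frame of caddy between -0.008 and 0.008 m).
3. the rod's tip is through the lower drawer's eye (z of rod in the frame of caddy below 0.036 m and x of rod in the frame of caddy between -0.018 and 0.018 m and y of rod in the frame of caddy between -0.008 and 0.008 m).
At the end, for the whole second after the job is handed in: The rod stands upright (within 0.08 rad) and at rest in the caddy, its tip within 5 mm of the axis of the foot hole and less than 10.5 mm above the table, so that its collar rests on the caddy's top plate (within 2.5 mm), and it has been let go (horizontal distance between rod and caddy below 0.005 m and z of rod in the frame of caddy below 0.0105 m and angle between rod's own z axis and vertical below 0.08 rad and linear speed of rod below 0.02 m/s); the robot touches nothing.
It fails at once if the rod is forced: more than 30 N between rod and caddy (contact force between rod and caddy above 30 N).
It fails at once if the gripper or arm pushes hard on the caddy: more than 30 N (contact force between any of the fingers, the arm and caddy above 30 N).
It fails at once if vase, bowl, dock or magnifier moved by more than 20 mm, or the vase tipped (distance of any of vase, bowl, dock, magnifier from where it was at the start of the episode above 0.02 m or angle between vase's own z axis and vertical above 0.3 rad).
It also fails if it takes over 72 s, if anything falls off the work surface, if the arm or the gripper's body presses on something with over 40 N, if the wrist force passes 120 N, or if a joint passes its speed limit or range.

## Working session

There is one attempt and no reset: what is moved stays moved. The work goes in short steps, Python scripts to look and compute and a tool call to move; the robot and the scene stay as the last step left them, time stands still between calls to the robot, and variables do not carry over. Pictures are saved under pics/ and viewed, about 8 in all and at most 12, crops included, and the job is handed in when it is done.

Besides the shell and the picture viewer there is one more tool, called by a JSON object that holds its "method" and its "body", one argument or row to a line. jog_arm: Moves the arm, as the interface text tells. Its arguments: {"type":"object","properties":{"targets":{"type":"array","items":{"type":"array","items":{"type":"array","items":{"type":"number"}}}},"newtons":{"type":"number"}},"required":["targets"]}

```bash
mkdir -p pics
cat > h.py <<'E'
import numpy as np, cv2
from scipy.spatial.transform import Rotation as R
from cell import manip
def rot(q): return R.from_quat([q[1],q[2],q[3],q[0]]).as_matrix()
def pose(name,s):
    m=manip.camera_model(name)
    if "mount" in m:
        T=np.eye(4);T[:3,:3]=rot(s["ee_rot"]);T[:3,3]=s["tcp_pos"];T=T@np.array(m["mount"])
    else:
        T=np.eye(4);o=np.array(m["orientation"]);T[:3,:3]=o if o.shape==(3,3) else rot(o);T[:3,3]=m["origin"]
    return m,T
def grab(name,fn=None):
    s=manip.get_state();p,d=manip.grab_frame(name);m,T=pose(name,s)
    if fn: cv2.imwrite("pics/"+fn,p[:,:,::-1])
    v,u=np.mgrid[:420,:560]
    P=np.stack([(u-m["cx"])/m["fx"]*d,(v-m["cy"])/m["fy"]*d,d],-1)@T[:3,:3].T+T[:3,3]
    P[d<=0]=np.nan
    return p,d,P
def px(name,pt,s=None):
    m,T=pose(name,s or manip.get_state());c=T[:3,:3].T@(np.array(pt)-T[:3,3])
    return c[0]/c[2]*m["fx"]+m["cx"],c[1]/c[2]*m["fy"]+m["cy"]
E
python3 - <<'E'
from h import *
np.set_printoptions(precision=4,suppress=True)
im=[]
for c in("top","side"):
    p,d,P=grab(c);im.append(p)
    for t in("rod","stand","caddy","vase","bowl","dock","magnifier"):
        for r in manip.outline_of(t,c)[:4]:
            if r["conf"]<.3: continue
            q=P[r["region"]];q=q[~np.isnan(q[:,0])]
            b=np.array(r["bbox"])*[560,420,560,420]
            print(c,t,round(r["conf"],2),b.round(),np.median(q,0),q.min(0),q.max(0))
cv2.imwrite("pics/a.png",np.vstack(im)[:,:,::-1][:, :])
a=np.hstack(im);cv2.imwrite("pics/a.png",cv2.resize(a,(800,300),interpolation=cv2.INTER_AREA)[:,:,::-1])
cv2.imwrite("pics/top.png",im[0][:,:,::-1]);print(manip.get_state())
E
```

```text
top rod 0.6 [320. 246.   4.   9.] [ 0.5205 -0.1032  0.1307] [ 0.5093 -0.1184  0.0952] [ 0.5333 -0.0942  0.1478]
top rod 0.4 [278. 281.   6.  10.] [0.4167 0.0124 0.1051] [0.4037 0.0003 0.0904] [0.4302 0.0243 0.1486]
top stand 0.78 [319. 247.  17.  19.] [ 0.5174 -0.0982  0.0543] [ 0.4924 -0.1357  0.0045] [ 0.5492 -0.0747  0.1037]
top caddy 0.86 [227. 231.  46.  70.] [0.5599 0.1806 0.0992] [0.4699 0.1113 0.0012] [0.6705 0.2471 0.1091]
top vase 0.94 [133. 259.  42.  35.] [0.4753 0.4384 0.1064] [ 0.4215  0.4005 -0.0073] [0.5279 0.5503 0.1757]
top bowl 0.65 [406. 219.  43.  44.] [ 0.6212 -0.3936  0.0244] [ 0.5528 -0.4724 -0.0049] [ 0.695  -0.3198  0.0571]
top dock 0.5 [394. 284.  14.  20.] [ 0.4279 -0.3373  0.0122] [ 0.3838 -0.3657 -0.0025] [ 0.4441 -0.3243  0.0199]
top magnifier 0.92 [306. 173.  42.  44.] [ 0.7887 -0.0906  0.0094] [ 0.6933 -0.1417 -0.0039] [ 0.8434 -0.0001  0.0206]
top magnifier 0.48 [319. 246.  15.  23.] [ 0.5174 -0.098   0.0541] [ 0.4924 -0.1329  0.0045] [ 0.5525 -0.0747  0.1037]
side rod 0.75 [205. 204.   3.  51.] [0.4163 0.0059 0.0959] [ 0.4059 -0.004   0.0078] [0.427
[... 671 characters left out ...]
.275   0.0556]
side dock 0.85 [182. 355.  56.  30.] [ 0.4001 -0.4171  0.0118] [ 0.3479 -0.428  -0.0025] [ 0.4433 -0.3727  0.0219]
side magnifier 0.88 [356. 247.  77.  37.] [ 0.7832 -0.0934  0.0111] [ 0.6886 -0.146  -0.0003] [0.838  0.0041 0.0168]
{'time_s': 0.8, 'q': array([0.9553, 0.1041, 0.0973, 1.5639, 0.0001, 1.3531]), 'dq': array([ 0.0004, -0.0003,  0.0007,  0.0004,  0.0012,  0.0022]), 'effort': array([ -0.0024, -55.6712,  50.3752,   0.0004,  -0.0006,  -0.    ]), 'tcp_pos': array([0.2324, 0.5532, 0.4048]), 'ee_rot': array([-0.    ,  0.1976,  0.9803,  0.0001]), 'force': array([ 0.1918, -0.4917, -0.611 ]), 'moment': array([-0.0136, -0.0228,  0.0574]), 'gripper_width': 0.08505398674893817}
```

Run:
```python
import cv2
im=cv2.imread("pics/top.png");cv2.imwrite("pics/topc.png",cv2.resize(im[150:320,110:430],None,fx=2.5,fy=2.5,interpolation=cv2.INTER_CUBIC))
```

```text
(no output)
```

View pics/topc.png

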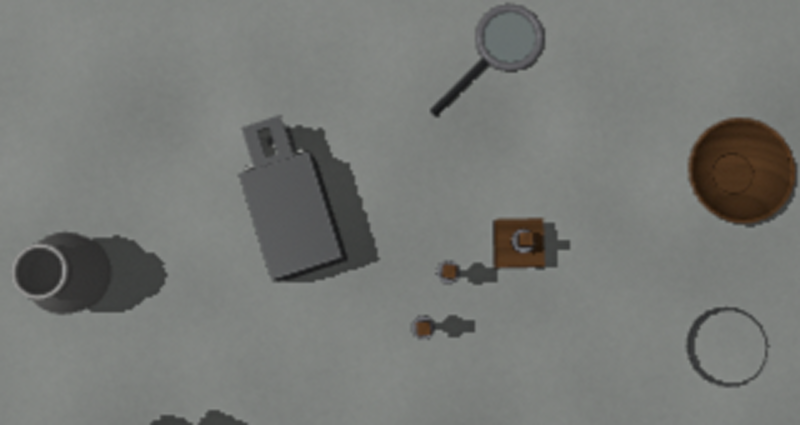

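View pics/a.png

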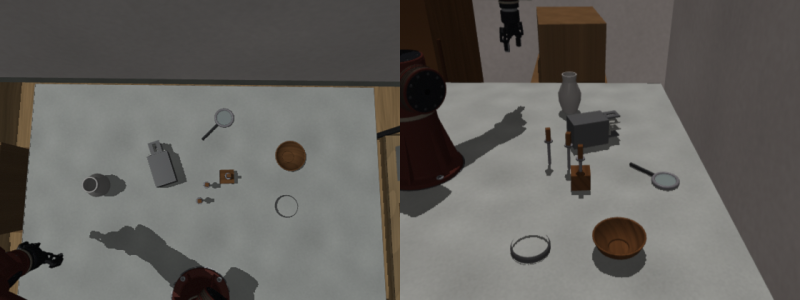

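Run:
```python
from h import *
np.set_printoptions(precision=4,suppress=True)
print(manip.camera_model("wrist"))
p,d,P=grab("top")
m=(abs(P[...,2]-.1)<.012)&(P[...,0]>.43)&(P[...,0]<.72)&(P[...,1]>.08)&(P[...,1]<.28)
q=P[m][:,:2].astype(np.float32)
print(len(q),cv2.minAreaRect(q),q.mean(0))
h=q[q[:,0]<.6];print(cv2.minAreaRect(h))
m=(P[...,2]>.085)&(abs(P[...,0]-.64)<.05)&(abs(P[...,1]-.19)<.08);print(P[205:209,205:230,2].round(3)[::2])
for a in np.deg2rad(np.arange(5,40,5)):
    x=q@[np.cos(a),np.sin(a)];y=q@[-np.sin(a),np.cos(a)];print(np.rad2deg(a),np.ptp(x),np.ptp(y),(x.max(),x.min(),y.max(),y.min()))
s=manip.get_state();print(rot(s["ee_rot"]))
```

```text
{'fx': 317.83207272360295, 'fy': 317.83207272360295, 'cx': 274.4101030963428, 'cy': 212.24730785018164, 'mount': array([[-0.0011, -0.9644, -0.2646,  0.0668],
       [ 1.    , -0.0013,  0.0004,  0.0002],
       [-0.0008, -0.2646,  0.9644,  0.0311],
       [ 0.    ,  0.    ,  0.    ,  1.    ]])}
1581 ((0.5737630724906921, 0.18426364660263062), (0.18982483446598053, 0.09047803282737732), 18.787981033325195) [0.5614 0.1797]
((0.5485361218452454, 0.17560118436813354), (0.13629741966724396, 0.09037961065769196), 18.984642028808594)
[[-0.001 -0.003 -0.002  0.098  0.104  0.101  0.096  0.102  0.098  0.071
   0.071  0.045  0.023  0.019  0.1    0.1    0.104  0.1    0.099  0.102
   0.045  0.022  0.003  0.       nan]
 [-0.002 -0.    -0.004  0.103  0.1    0.104  0.098  0.101  0.1    0.098
   0.071  0.042  0.03   0.023  0.073  0.093  0.099  0.104  0.099  0.101
   0.097  0.015  0.017 -0.003 -0.   ]]
5.0 0.19779071020611416 0.11642469135518849 (np.float64(0.6846792743922431), np.float64(0.4868885641861289), np.float64(0.1846788142373673), np.float64(0.0682541228821788))
10.0 0.1958779740107527 0.1068
[... 443 characters left out ...]
1), np.float64(0.023187159697679035), np.float64(-0.06907051080266405))
25.0 0.19494949780020648 0.1028853226102583 (np.float64(0.6943207545766691), np.float64(0.4993712567764626), np.float64(-0.021429825856663743), np.float64(-0.12431514846692204))
29.999999999999996 0.19759797602936652 0.1127299552912531 (np.float64(0.6858754235212199), np.float64(0.48827744749185337), np.float64(-0.06588371749655461), np.float64(-0.1786136727878077))
35.0 0.19874261434802293 0.12171664494427345 (np.float64(0.6722101663498703), np.float64(0.47346755200184737), np.float64(-0.10983619426462046), np.float64(-0.2315528392088939))
[[-0.9219  0.3874  0.0001]
 [ 0.3874  0.9219  0.0001]
 [-0.0001  0.0001 -1.    ]]
```

{"method": "jog_arm", "body": {
  "targets": [
    [[-0.508,-0.163,0,-4.16,100],[-0.508,-0.163,0,-4.16,100],[-0.508,-0.163,0,-4.16,100],[-0.508,-0.163,0,-4.16,100],[-0.508,-0.163,0,-4.16,100],[-0.508,-0.163,0,-4.16,100],[-0.508,-0.163,0,-4.16,100],[-0.508,-0.163,0.04,-4.16,100],[-0.508,-0.163,0.075,-4.16,100],[-0.508,-0.163,0.075,-4.16,100],[-0.508,-0.163,0.075,-4.16,100]]
  ]
}}

```text
time_s: 2.22
tcp_pos: [0.6375, 0.2059, 0.329]
ee_rot: [-0.001, -0.163, 0.987, 0.0]
force: [-0.4, 0.4, 0.6]
gripper_width: 0.0857
```

Run:
```python
from h import *
np.set_printoptions(precision=4,suppress=True)
s=manip.get_state();print(s["time_s"],s["tcp_pos"],rot(s["ee_rot"])[:,1],s["q"],s["force"])
p,d,P=grab("wrist","w1.png")
m=(abs(P[...,2]-.1)<.008)&(np.hypot(P[...,0]-.5738,P[...,1]-.1843)<.14)
q=P[m][:,:2];r=cv2.minAreaRect(q.astype(np.float32));print(len(q),r)
cv2.imwrite("pics/w1c.png",cv2.resize(p,(784,588),interpolation=cv2.INTER_CUBIC)[:,:,::-1]);np.save("P1.npy",P)
print(px("wrist",[.6377,.206,.1]))
```

```text
2.225 [0.6375 0.2059 0.329 ] [-0.3216  0.9469  0.0006] [ 0.1176  0.3188  0.2023  1.456   0.0003 -0.2098] [-0.3922  0.3556  0.5877]
33609 ((0.5867664813995361, 0.1877211630344391), (0.1592206358909607, 0.09050510078668594), 18.67262840270996)
(np.float64(272.9034102862602), np.float64(229.64236294570816))
```

View pics/w1c.png

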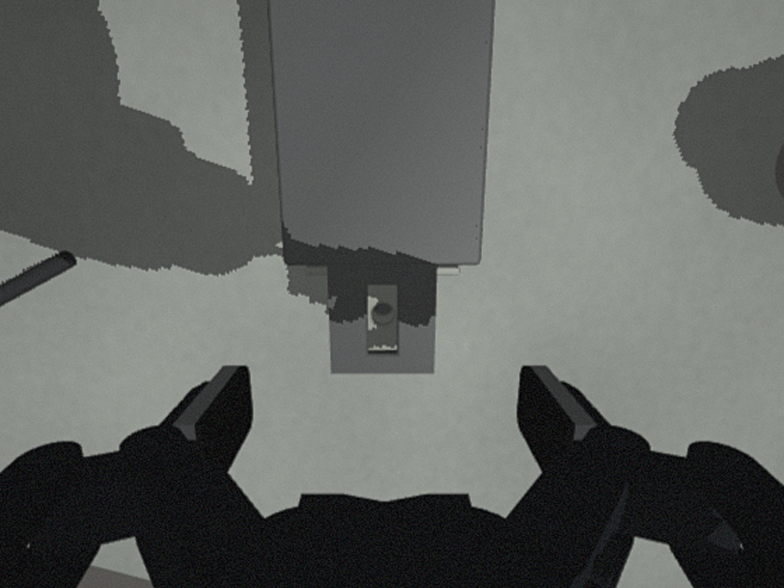

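Run:
```python
from h import *
np.set_printoptions(precision=4,suppress=True)
P=np.load("P1.npy");s=manip.get_state()
m,T=pose("wrist",s)
def ray(u,v,z):
    r=T[:3,:3]@[(u-m["cx"])/m["fx"],(v-m["cy"])/m["fy"],1];return (T[:3,3]+r*(z-T[2,3])/r[2])[:2]
def edge(pts): # view px list
    q=np.array([ray(u/1.4,v/1.4,.1) for u,v in pts]);return q
# yaw from housing side + plate sides by depth mask
M=(abs(P[...,2]-.1)<.01)
def lr(rows,lo,hi):
    L=[];Rr=[]
    for v in rows:
        c=np.where(M[v,lo:hi])[0]+lo
        L.append(ray(c[0]-.5,v,.1));Rr.append(ray(c[-1]+.5,v,.1))
    return np.array(L),np.array(Rr)
def ang(q):
    t=np.polyfit(q[:,0],q[:,1],1);return np.degrees(np.arctan(t[0]))
hl,hr=lr(range(20,170,3),185,360);print("housing",ang(hl),ang(hr))
pl,pr=lr(range(244,264),215,330);print("plate",ang(pl),ang(pr))
yaw=np.radians((ang(hl)+ang(hr))/2);e=np.array([np.cos(yaw),np.sin(yaw)]);n=np.array([-e[1],e[0]])
print("y:",np.mean(hl@n),np.mean(hr@n),np.mean(pl@n),np.mean(pr@n))
yc=np.mean([np.mean(a@n) for a in(hl,hr,pl,pr)])
fr=[]
for u in list(range(242,262))+list(range(286,306)):
    c=np.where(M[150:300,u])[0]+150;fr.append(ray(u,c[-1]+.5,.1)@e)
print("front",np.median(fr)); xc=np.median(fr)-.027
O=e*xc+n*yc;print("axis",O,np.degrees(yaw))
for nm,u,v,z in[("slot back",383,285,.1),("slot front",383,353,.1),("slot l",367,320,.1),("slot r",398,320,.1),("eye",382,313,.073)]:
    w=ray(u/1.4-.15,v/1.4-.15,z)-O;print(nm,w@e*1e3,w@n*1e3)
p=cv2.imread("pics/w1.png")
cv2.imwrite("pics/slot.png",cv2.resize(p[190:270,225:320],None,fx=7,fy=7,interpolation=cv2.INTER_CUBIC))
```

```text
housing 18.814186723634865 18.920766882698313
plate 16.900419990043623 16.777072447803203
y: -0.056213313439708854 0.03340285850482238 -0.03658366505124189 0.013796903069060059
front 0.6965563819356431
axis [0.6373 0.2057] 18.86747680316659
slot back -17.33646930250944 0.5013148815624091
slot front 16.359087157688194 0.41072085201781117
slot l -0.36731572443150956 -7.087419507453371
slot r -0.3379211763591128 7.527511034444329
eye 4.651410282999493 -0.15963769819822798
```

View pics/slot.png

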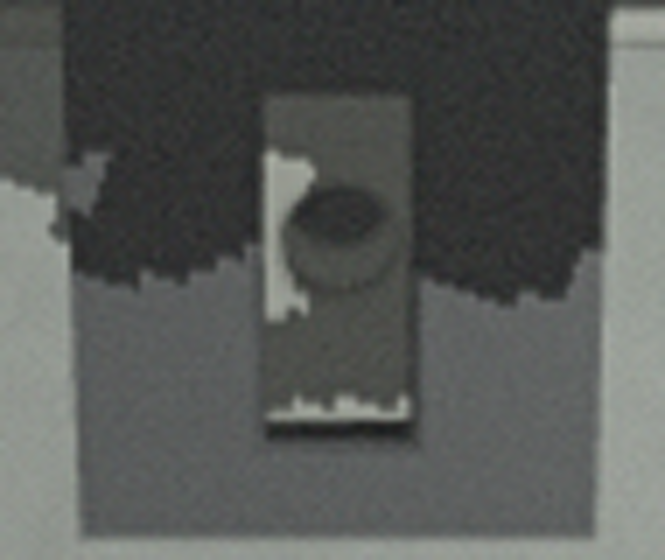

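{"method": "jog_arm", "body": {
  "targets": [
    [[0.0,0.0,-0.06,0,100],[0.211,-0.257,-0.07,1.88,100],[0.211,-0.257,-0.07,1.88,100],[0.211,-0.257,-0.07,1.88,100],[0.211,-0.257,-0.07,1.88,100],[0.211,-0.257,-0.07,1.88,100],[0.211,-0.257,-0.07,1.88,100],[0.211,-0.257,-0.07,1.88,100]]
  ]
}}

```text
time_s: 3.28
tcp_pos: [0.5203, -0.1051, 0.4019]
ee_rot: [0.002, 0.0, 1.0, -0.001]
force: [-0.2, -0.8, -0.5]
gripper_width: 0.0855
```

Run:
```python
from h import *
np.set_printoptions(precision=4,suppress=True)
s=manip.get_state();print(s["time_s"],s["tcp_pos"],rot(s["ee_rot"])[:,1],s["q"],s["force"])
p,d,P=grab("wrist","w2.png")
near=np.hypot(P[...,0]-.52,P[...,1]+.105)<.06
for lo,hi in((.135,.16),(.09,.103),(.05,.06)):
    m=near&(P[...,2]>lo)&(P[...,2]<hi)&(np.hypot(P[...,0]-.52,P[...,1]+.105)<(.025 if lo>.06 else .06))
    q=P[m];print(lo,len(q),q.mean(0),cv2.minAreaRect(q[:,:2].astype(np.float32)))
u,v=map(int,px("wrist",[.52,-.105,.1]));print(u,v)
cv2.imwrite("pics/w2c.png",cv2.resize(p[v-100:v+100,u-130:u+130],None,fx=3,fy=3,interpolation=cv2.INTER_CUBIC)[:,:,::-1])
```

```text
3.275 [ 0.5203 -0.1051  0.4019] [ 0.0007  1.     -0.0012] [-0.4461 -0.1104 -0.122   1.5559  0.0003 -0.4454] [-0.2234 -0.7792 -0.5296]
0.135 489 [ 0.5195 -0.1073  0.144 ] ((0.5204959511756897, -0.10736539959907532), (0.01608848385512829, 0.015878301113843918), 0.12742377817630768)
0.09 349 [ 0.5156 -0.1067  0.1004] ((0.5185640454292297, -0.10682031512260437), (0.027647696435451508, 0.023563552647829056), 85.60515594482422)
0.05 2571 [ 0.5155 -0.107   0.0548] ((0.5209364891052246, -0.10730045288801193), (0.060244329273700714, 0.06013089418411255), 1.9965184926986694)
273 202
```

View pics/w2c.png

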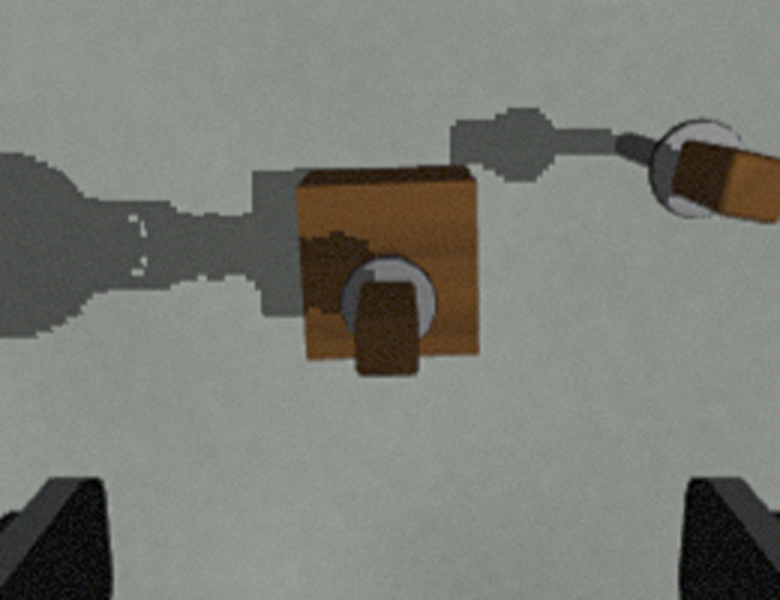

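{"method": "jog_arm", "body": {
  "targets": [
    [[0,-0.002,0.05,0,100],[0,-0.002,0.1,0,100],[0,-0.002,0.12,0,100],[0,-0.002,0.12,0,100],[0,-0.002,0.12,0,0],[0,-0.002,0.12,0,0],[0,-0.002,0.12,0,0],[0,-0.002,0.12,0,0],[0,-0.002,0.12,0,0]]
  ],
  "newtons": 60
}}

```text
time_s: 4.45
tcp_pos: [0.5209, -0.1073, 0.2802]
ee_rot: [0.0, -0.0, 1.0, -0.0]
force: [0.3, 0.1, 4.9]
gripper_width: 0.0155
```

{"method": "jog_arm", "body": {
  "targets": [
    [[0,0,-0.03,0,0],[0,0,-0.07,0,0],[0,0,-0.12,0,0],[0,0,-0.12,0,0],[0,0,-0.12,0,0]]
  ]
}}

```text
time_s: 5.08
tcp_pos: [0.5207, -0.1072, 0.3989]
ee_rot: [-0.0, -0.0, 1.0, 0.0]
force: [-0.5, 0.4, -1.1]
gripper_width: 0.0152
```

Run:
```python
from h import *
np.set_printoptions(precision=4,suppress=True)
s=manip.get_state();print(s["time_s"],s["tcp_pos"],s["force"],s["gripper_width"])
p,d,P=grab("wrist","w3.png")
t=s["tcp_pos"];print(px("wrist",[t[0],t[1],t[2]-.275]),px("wrist",[t[0],t[1],t[2]-.25]))
cv2.imwrite("pics/w3c.png",cv2.resize(p[120:400,180:370],None,fx=2.1,fy=2.1,interpolation=cv2.INTER_CUBIC)[:,:,::-1])
```

```text
5.075 [ 0.5207 -0.1072  0.3989] [-0.5004  0.3598 -1.0704] 0.015198620449895847
(np.float64(273.6471858713456), np.float64(212.91633380676836)) (np.float64(273.61579387526234), np.float64(222.14798383817555))
```

View pics/w3c.png

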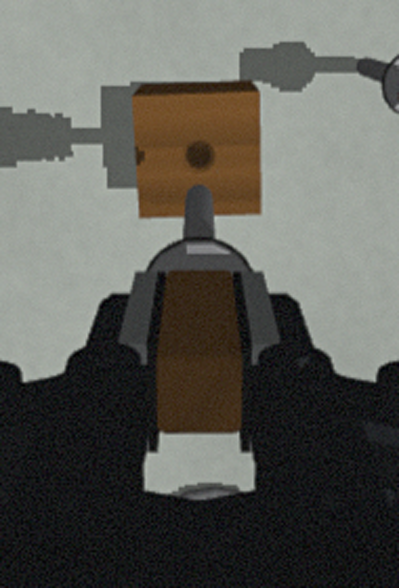

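{"method": "jog_arm", "body": {
  "targets": [
    [[-0.1214,0.3135,0,-1.887,0],[-0.1214,0.3135,0,-1.887,0],[-0.1214,0.3135,0,-1.887,0],[-0.1214,0.3135,0,-1.887,0],[-0.1214,0.3135,0,-1.887,0],[-0.1214,0.3135,0,-1.887,0],[-0.1214,0.3135,0,-1.887,0],[-0.1214,0.3135,0.01,-1.887,0],[-0.1214,0.3135,0.012,-1.887,0],[-0.1214,0.3135,0.012,-1.887,0]]
  ]
}}

```text
time_s: 6.38
tcp_pos: [0.6419, 0.2054, 0.3874]
ee_rot: [-0.0, -0.163, 0.987, 0.0]
force: [-0.0, 0.0, -1.0]
gripper_width: 0.0155
```

Run:
```python
from h import *
np.set_printoptions(precision=4,suppress=True)
s=manip.get_state();print(s["time_s"],s["tcp_pos"],rot(s["ee_rot"])[:,1],s["force"],s["gripper_width"])
p,d,P=grab("wrist","w4.png")
cv2.imwrite("pics/w4c.png",cv2.resize(p[160:270,215:335],None,fx=5,fy=5,interpolation=cv2.INTER_CUBIC)[:,:,::-1])
```

```text
6.375 [0.6419 0.2054 0.3874] [-0.3224  0.9466  0.0001] [-0.0314  0.0299 -0.9887] 0.015473766377644263
```

View pics/w4c.png

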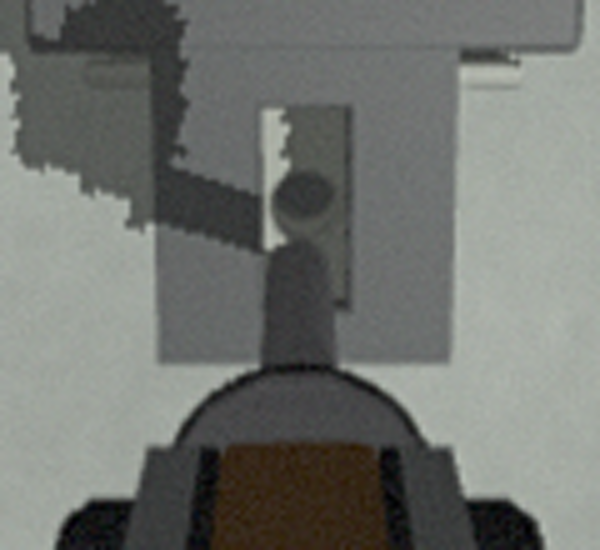

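{"method": "jog_arm", "body": {
  "targets": [
    [[-0.001,0.0006,0,0,0],[-0.001,0.0006,0,0,0],[-0.001,0.0006,0.004,0,0],[-0.001,0.0006,0.008,0,0],[-0.001,0.0006,0.011,0,0],[-0.001,0.0006,0.013,0,0],[-0.001,0.0006,0.015,0,0],[-0.001,0.0006,0.015,0,0]]
  ]
}}

```text
time_s: 7.42
tcp_pos: [0.6428, 0.2072, 0.3726]
ee_rot: [-0.0, -0.164, 0.986, 0.0]
force: [-0.1, -0.3, -0.1]
gripper_width: 0.0151
```

```bash
cat > st.py <<'E'
from h import *
s=manip.get_state();d=s["tcp_pos"][:2]-[.6372,.2054];e=np.array([.9466,.3224]);n=np.array([-.3224,.9466])
print(round(s["time_s"],2),"cx,cy mm",(d@e*1e3).round(2),(d@n*1e3).round(2),"tip",((s["tcp_pos"][2]-.275)*1e3).round(2),"Fx,Fy,Fz",(s["force"][:2]@e).round(1),(s["force"][:2]@n).round(1),s["force"][2].round(1),"M",s["moment"].round(2),s["gripper_width"])
E
python3 - <<'E'
import st
from h import *
p,d,P=grab("wrist","w5.png")
cv2.imwrite("pics/w5c.png",cv2.resize(p[160:270,215:335],None,fx=5,fy=5,interpolation=cv2.INTER_CUBIC)[:,:,::-1])
E
```

```text
7.42 cx,cy mm 5.9 -0.09 tip 97.56 Fx,Fy,Fz -0.2 -0.2 -0.1 M [ 0.   -0.   -0.03] 0.01512575849559631
```

View pics/w5c.png

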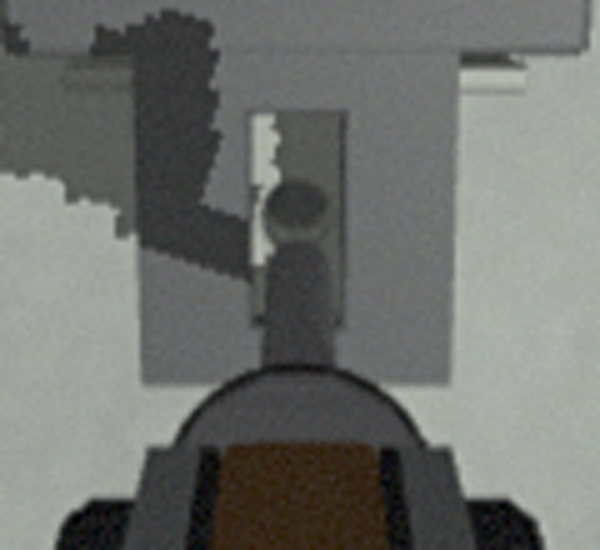

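{"method": "jog_arm", "body": {
  "targets": [
    [[0,0,0.005,0,0],[0,0,0.01,0,0],[0,0,0.015,0,0],[0,0,0.02,0,0],[0,0,0.022,0,0],[0,0,0.024,0,0],[0,0,0.026,0,0]]
  ]
}}

```text
time_s: 8.35
tcp_pos: [0.6429, 0.2072, 0.3468]
ee_rot: [0.0, -0.164, 0.986, 0.0]
force: [-0.4, 0.1, -0.7]
gripper_width: 0.0152
```

```bash
python3 st.py
```

```text
8.35 cx,cy mm 5.97 -0.12 tip 71.78 Fx,Fy,Fz -0.4 0.3 -0.7 M [-0.03 -0.   -0.01] 0.015207810797688102
```

{"method": "jog_arm", "body": {
  "targets": [
    [[0,0,0.002,0,0],[0,0,0.004,0,0],[0,0,0.006,0,0],[0,0,0.006,0,0]]
  ]
}}

```text
time_s: 8.85
tcp_pos: [0.6428, 0.2072, 0.3405]
ee_rot: [-0.0, -0.164, 0.986, 0.0]
force: [0.2, -0.2, -0.5]
gripper_width: 0.0151
```

```bash
python3 st.py
```

```text
8.85 cx,cy mm 5.86 -0.11 tip 65.45 Fx,Fy,Fz 0.1 -0.3 -0.5 M [-0.11  0.05  0.01] 0.015142532634105173
```

{"method": "jog_arm", "body": {
  "targets": [
    [[0,0,0.004,0,0],[0,0,0.009,0,0],[0,0,0.014,0,0],[0,0,0.018,0,0],[0,0,0.019,0,0],[0,0,0.02,0,0],[0,0,0.021,0,0]]
  ]
}}

```text
time_s: 9.72
tcp_pos: [0.6429, 0.2072, 0.3199]
ee_rot: [0.0, -0.164, 0.986, -0.0]
force: [0.0, -1.1, -2.0]
gripper_width: 0.0152
```

```bash
python3 st.py
```

```text
9.72 cx,cy mm 5.99 -0.14 tip 44.9 Fx,Fy,Fz -0.3 -1.0 -2.0 M [-0.05  0.09 -0.02] 0.015230049917326622
```

{"method": "jog_arm", "body": {
  "targets": [
    [[0,0,0.0005,0,0],[0,0,0.001,0,0],[0,0,0.001,0,0]]
  ]
}}

```text
time_s: 10.1
tcp_pos: [0.6429, 0.2072, 0.3187]
ee_rot: [0.0, -0.164, 0.986, 0.0]
force: [-0.3, 0.3, -1.1]
gripper_width: 0.015
```

```bash
python3 st.py
```

```text
10.1 cx,cy mm 5.96 -0.13 tip 43.71 Fx,Fy,Fz -0.2 0.4 -1.1 M [-0.03  0.03  0.04] 0.014964504408991308
```

{"method": "jog_arm", "body": {
  "targets": [
    [[0,0,0.0007,0,0],[0,0,0.0014,0,0],[0,0,0.0014,0,0]]
  ]
}}

```text
time_s: 10.48
tcp_pos: [0.6429, 0.2072, 0.3173]
ee_rot: [0.0, -0.164, 0.986, 0.0]
force: [-0.2, 0.0, -1.3]
gripper_width: 0.0153
```

```bash
python3 st.py
```

```text
10.47 cx,cy mm 5.95 -0.14 tip 42.3 Fx,Fy,Fz -0.2 0.1 -1.3 M [-0.1  -0.07  0.02] 0.015321480783047535
```

{"method": "jog_arm", "body": {
  "targets": [
    [[0,0,0.001,0,0],[0,0,0.002,0,0],[0,0,0.003,0,0],[0,0,0.003,0,0]]
  ]
}}

```text
time_s: 10.98
tcp_pos: [0.6429, 0.2072, 0.3142]
ee_rot: [0.0, -0.164, 0.986, 0.0]
force: [0.9, -1.9, -1.3]
gripper_width: 0.015
```

```bash
python3 st.py
```

```text
10.97 cx,cy mm 5.97 -0.11 tip 39.16 Fx,Fy,Fz 0.2 -2.1 -1.3 M [-0.12 -0.22  0.05] 0.014972311503859496
```

{"method": "jog_arm", "body": {
  "targets": [
    [[0,0,0.002,0,0],[0,0,0.004,0,0],[0,0,0.006,0,0],[0,0,0.008,0,0],[0,0,0.01,0,0],[0,0,0.012,0,0],[0,0,0.012,0,0]]
  ]
}}

```text
time_s: 11.85
tcp_pos: [0.6428, 0.2072, 0.302]
ee_rot: [-0.0, -0.164, 0.986, 0.0]
force: [0.3, -0.6, -1.7]
gripper_width: 0.0153
```

```bash
python3 st.py
```

```text
11.85 cx,cy mm 5.86 -0.1 tip 27.01 Fx,Fy,Fz 0.1 -0.7 -1.7 M [-0.05 -0.25 -0.03] 0.015335474429955361
```

{"method": "jog_arm", "body": {
  "targets": [
    [[0,0,0,0,0],[0.0015,0,0,0,0],[0.003,0,0,0,0],[0.0045,0,0,0,0],[0.006,0,0,0,0],[0.006,0,0,0,0],[0.006,0,0.002,0,0],[0.006,0,0.004,0,0],[0.006,0,0.005,0,0]]
  ],
  "newtons": 100
}}

```text
time_s: 12.98
tcp_pos: [0.6372, 0.2053, 0.2971]
ee_rot: [-0.0, -0.164, 0.986, 0.0]
force: [1.7, -0.2, -0.6]
gripper_width: 0.015
```

```bash
python3 st.py
```

```text
12.97 cx,cy mm -0.07 -0.13 tip 22.15 Fx,Fy,Fz 1.6 -0.7 -0.6 M [-0.01 -0.2  -0.01] 0.014989309535206781
```

{"method": "jog_arm", "body": {
  "targets": [
    [[0,0,0.001,0,0],[0,0,0.002,0,0],[0,0,0.003,0,0],[0,0,0.003,0,0]]
  ]
}}

```text
time_s: 13.48
tcp_pos: [0.6372, 0.2053, 0.2942]
ee_rot: [-0.0, -0.164, 0.986, 0.0]
force: [0.1, -0.8, -1.3]
gripper_width: 0.0146
```

```bash
python3 st.py
```

```text
13.47 cx,cy mm -0.08 -0.13 tip 19.16 Fx,Fy,Fz -0.1 -0.8 -1.3 M [-0.   -0.3   0.02] 0.014618893887825146
```

{"method": "jog_arm", "body": {
  "targets": [
    [[0,0,0.001,0,0],[0,0,0.002,0,0],[0,0,0.002,0,0]]
  ]
}}

```text
time_s: 13.85
tcp_pos: [0.6372, 0.2053, 0.2922]
ee_rot: [-0.0, -0.164, 0.986, 0.0]
force: [1.3, -0.4, -1.7]
gripper_width: 0.0146
```

```bash
python3 st.py
```

```text
13.85 cx,cy mm -0.07 -0.11 tip 17.22 Fx,Fy,Fz 1.1 -0.8 -1.7 M [-0.02 -0.27 -0.  ] 0.01463979338252471
```

In the foot hole. Next, down to about 10 mm, in small steps.

{"method": "jog_arm", "body": {
  "targets": [
    [[0,0,0.001,0,0],[0,0,0.002,0,0],[0,0,0.003,0,0],[0,0,0.004,0,0],[0,0,0.005,0,0],[0,0,0.006,0,0],[0,0,0.007,0,0],[0,0,0.007,0,0]]
  ]
}}

```text
time_s: 14.85
tcp_pos: [0.6372, 0.2053, 0.2852]
ee_rot: [0.0, -0.164, 0.986, 0.0]
force: [1.1, -0.6, -1.1]
gripper_width: 0.0153
```

```bash
python3 st.py
```

```text
14.85 cx,cy mm -0.06 -0.11 tip 10.2 Fx,Fy,Fz 0.8 -0.9 -1.1 M [-0.03 -0.33 -0.01] 0.015251413025085338
```

{"method": "jog_arm", "body": {
  "targets": [
    [[0,0,0.0005,0,0],[0,0,0.001,0,0],[0,0,0.0015,0,0],[0,0,0.0015,0,0]]
  ]
}}

```text
time_s: 15.35
tcp_pos: [0.6372, 0.2053, 0.2838]
ee_rot: [0.0, -0.164, 0.986, 0.0]
force: [0.3, -1.3, -0.5]
gripper_width: 0.0148
```

```bash
python3 st.py
```

```text
15.35 cx,cy mm -0.06 -0.12 tip 8.81 Fx,Fy,Fz -0.1 -1.3 -0.5 M [-0.05 -0.29  0.03] 0.014803563545002124
```

{"method": "jog_arm", "body": {
  "targets": [
    [[0,0,0.0004,0,0],[0,0,0.0008,0,0],[0,0,0.0008,0,0]]
  ]
}}

```text
time_s: 15.72
tcp_pos: [0.6372, 0.2053, 0.2835]
ee_rot: [0.0, -0.164, 0.986, -0.0]
force: [-1.4, -0.4, 4.4]
gripper_width: 0.0149
```

```bash
python3 st.py
```

```text
15.72 cx,cy mm -0.05 -0.09 tip 8.5 Fx,Fy,Fz -1.5 0.1 4.4 M [-0.18  0.28  0.03] 0.014898998769475437
```

{"method": "jog_arm", "body": {
  "targets": [
    [[0,0,0,0,40],[0,0,0,0,60],[0,0,0,0,60],[0,0,0,0,60],[0,0,0,0,60],[0,0,-0.03,0,60],[0,0,-0.08,0,60],[0,0,-0.11,0,60],[0,0,-0.11,0,60],[0,0,-0.11,0,60]]
  ]
}}

```text
time_s: 16.98
tcp_pos: [0.6371, 0.2053, 0.3922]
ee_rot: [-0.0, -0.164, 0.986, 0.0]
force: [0.5, 0.0, -0.2]
gripper_width: 0.0514
```

Run:
```python
import st
from h import *
p,d,P=grab("wrist","w6.png")
near=np.hypot(P[...,0]-.637,P[...,1]-.205)<.02
q=P[near&(P[...,2]>.135)];print("handle top",len(q),q.mean(0),np.median(q[:,2]),cv2.minAreaRect(q[:,:2].astype(np.float32)))
q=P[near&(P[...,2]>.098)&(P[...,2]<.112)];print("collar z",np.percentile(q[:,2],[10,50,90]))
cv2.imwrite("pics/w6c.png",cv2.resize(p[100:340,150:400],None,fx=2,fy=2,interpolation=cv2.INTER_CUBIC)[:,:,::-1])
p,d,P=grab("side");u,v=map(int,px("side",[.637,.205,.1]))
cv2.imwrite("pics/s6.png",cv2.resize(p[v-60:v+60,u-80:u+80],None,fx=4,fy=4,interpolation=cv2.INTER_CUBIC)[:,:,::-1])
a=cv2.imread("pics/w6c.png");b=cv2.imread("pics/s6.png");b=cv2.resize(b,(300,225));c=np.zeros((480,800,3),np.uint8);c[:,:500]=a;c[:225,500:]=b;cv2.imwrite("pics/f.png",c)
```

```text
16.98 cx,cy mm -0.12 -0.1 tip 117.17 Fx,Fy,Fz 0.4 -0.1 -0.2 M [-0.   -0.01 -0.05] 0.051370329696870644
handle top 7488 [0.6275829  0.20217642 0.29091064] 0.3018016773828074 ((0.6339289546012878, 0.20240966975688934), (0.029557595029473305, 0.02446911670267582), 89.87783813476562)
collar z [0.0991315  0.10053008 0.10432539]
```

View pics/f.png

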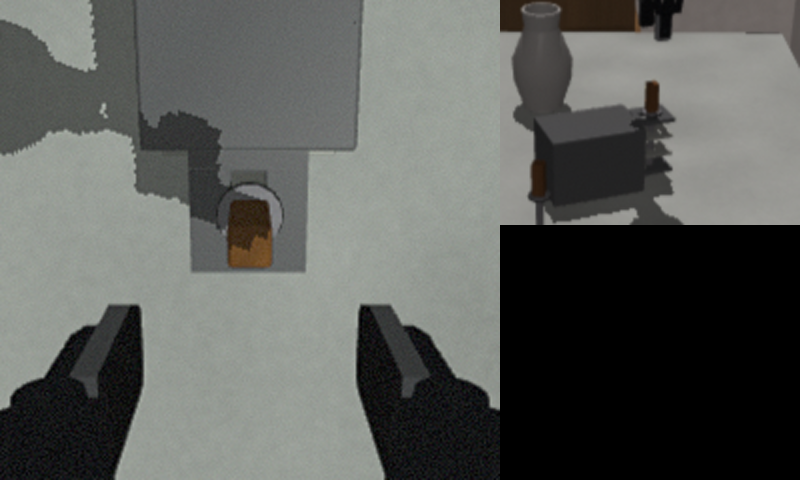

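Run:
```python
from h import *
p,d,P=grab("wrist")
near=np.hypot(P[...,0]-.637,P[...,1]-.205)<.02
q=P[near&(P[...,2]>.14)&(P[...,2]<.165)];print("handle top",len(q),q.mean(0),np.median(q[:,2]))
q=P[near&(P[...,2]>.1022)&(P[...,2]<.112)];print("collar",len(q),np.median(q,0))
print(manip.job_done())
```

```text
handle top 523 [0.63601656 0.2050678  0.14712975] 0.1475321314026661
collar 366 [0.63081824 0.20220822 0.10378246]
the job is handed in; nothing more can be done
None
```

The caddy is locked: the rod is threaded through the slot, both drawer eyes and the foot hole, and I've let go of it. I handed the job in at about 17 s of the 72 s allowed.

- **Threading:** I took the rod on the robot's right from its stand. I lined it up with the slot and the upper eye in the wrist camera, about 6 mm off the axis. The same line also met the lower eye, so no search was needed. I then drew both drawers to the axis with the rod and went down through the foot hole.
- **Forces:** The readings at the end of each move stayed around 2 N while threading. When the collar seated, the upward force was about 4–6 N.
- **Last checks:** Handle top is at 147.5 mm (148 mm expected) and the collar's upper face at 103.8 mm (104 mm expected). In the pictures the rod stands upright with its collar on the plate, and the gripper is clear above it.
- **What went wrong:** My first handle-top reading was spoiled by the fingers in view, so I repeated it with a tighter limit. The wrist camera was also about 1–1.5 mm off sideways, which I corrected by comparing the rod tip with the slot.
- **Not checked:** I didn't measure the vase, bowl, dock or magnifier again at the end. The arm felt no unexpected contact.

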